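# Pin the drilling jig shut over a carved panel and hold it

### The arm

A 7-joint arm with a two-finger parallel gripper is mounted at the origin on the work surface. World frame = base frame: x ahead of the robot, y to its left, z up, the work surface at z = 0. Lengths are in m, angles in rad, forces in N, time in s.
With the tool pointing down it reaches from about 0.425 to 0.925 m from the base axis. Payload 6.8 kg.
Tool frame: the origin (TCP) lies on the centre line of the jaws, within the pads' length; the fingertips stand 8 mm ahead of it and the grasp point (between the pads) lies 11 mm behind it (bot.tips_ahead is the distance from the TCP to the fingertips, in m); z points along the fingers, y is the line along which they close (so a half turn about z gives the same grasp; the last joint's range is limited). The gripper opens to 85 mm and grips with 20 to 120 N. Pads are 22 mm wide; open, the fingers measure 114 mm over their backs; the gripper's body (76 mm by 85 mm) begins 54 mm behind the grasp point. The pads swing forward as they close: fully open they stand 13 mm farther back than shut.
Start: joints at [1.053, 0.477, 0.022, 1.555, -0.011, 1.109, -0.083], TCP at [0.269, -0.619, 0.239] pointing down, gripper open.
Joint ranges: [-2.96, 2.96], [-0.34, 2.1], [-1.41, 1.46], [0.24, 2.44], [-1.37, 4.51], [0.17, 1.92], [-2.96, 2.96]. Speed limits (rad/s): [2.39, 2.39, 3.14, 3.14, 3.14, 3.14, 3.14].

### API

Orientations are given as a unit quaternion [w, x, y, z].
In Python, from station import bot gives the robot as it stands.
- The arm moves only by the tool send_rows, never from a script. Its argument "deltas" is text: rows parted by semicolons, each of 4 numbers parted by spaces: the shift along the tool's x, y, z in m, then the turn about the tool's z in degrees. In form: x y z spin; .... A call has 1 to 5 rows; each row is the pose to reach, as a shift and turn from the pose commanded when the call began, along the tool's axes at that moment; what a row does not reach only later rows make up. A row lasts 1/10 s, in which the tool goes at most 50 mm and 8.59 degrees, less where a joint would pass 70% of its speed; a pose out of reach is approached as far as the arm can. A call with a gripper value outside its range is refused whole. "claw" is the opening, from 0 (shut) to 1 (fully open), set as the call begins (left out, the last holds). The fingers move at their own pace and stop on an object; "force" is the grip in N (left out, the last holds). Time passes only in rows, so rows that repeat a pose let the fingers close. It gives the time, the measured TCP pose, the force, the opening and the grip force at its end, in the units of the state.
- bot.get_obs(): the state, without advancing time (a new reading comes with each control period).
- bot.read_camera(name): name is "scene" or "top"; returns a dict with "img" (480x640x3 uint8, red, green, blue), "depth" (480x640 float32, m along the optical axis (not along the pixel's ray), 0 where there is no reading), "fx", "fy", "cx", "cy" (pixels), "camera_from_world" (4x4, takes a point from world to camera coordinates). Camera axes: x right, y up, looking along -z (the intrinsics and any distortion apply to the point x, -y, -z); pixel columns grow to the right and rows downward; lengths in m; the calibration is good to about 2 mm. A picture is of the moment at which its call begins.
- bot.hand_in(): hands the job in; it is judged then, once.
Trained networks look in a picture, given as the dict that the camera call returned (one of the last four; its "shot" number tells which), for a name from the list of things; names that differ only in an ending like _2 or _b are one class to them, and where a whole thing is asked for, a point or a joint stands for the part that bears it (a point fixed in the world has none). Each returns a list of dicts, best first, with "confidence" (0 to 1); they miss things now and then, are a little off and sometimes report something else, mostly with a low value. They report only what shows in the picture. A call takes as long as a camera call. They do not tell look-alikes from the thing itself.
- bot.masks_of(picture, query): "mask" (480x640 bool, what is visible of it).
- bot.landmark_of(picture, query): "xyz" ([x, y, z] in m, in world coordinates, good to about 4 mm: a listed point, or the origin of a listed thing).
The state is a dict: "t": time; "q": joint angles; "joint_vel": joint speeds; "joint_torque": joint torques, N m; "eef_pos": TCP position; "tool_rot": TCP orientation; "contact_force": force on the tool from outside, world axes, zero at the start; "torque": the same for the moment, N m; "gripper_width": opening from 0.0 (shut) to 1.0 (fully open); "grasp_force": force on a finger pad.
Only numpy, scipy, OpenCV 4.12 (cv2) and the standard library are available. Lean on these libraries where they do the work, as an engineer would, in place of code of your own. Each camera call takes 0.05 s, during which the arm holds its last target. There are 200 camera calls.

### The job

A carved panel lies in the drilling jig and has to be clamped for its mounting holes to be drilled. Lower the jig's hinged metal leaf down over the panel by its black ball knob without letting it drop, then take the wooden-handled locating pin from its block and push it down through the hole in the leaf into the hole in the base below until its collar sits down on the leaf and the leaf is flat shut against its spring plungers. Finish while holding: keep your grip on the pin's handle and keep pressing it down so the jig stays shut for the driller; leave the mug, the knife and the finished panel where they are.

Things in the scene. Friction and masses are not known exactly. Their poses are not given: they have to be found in the camera images.
- jig: drilling jig screwed to the bench: plywood base 200 x 230 x 18 mm, wooden rails up to 40 mm above the bench round a nest holding a brown carved panel 121 mm square. Origin at the centre of its underside; z up; x (level) points from the pin-hole end to the hinge end; y is parallel to the hinge axis
- leaf (a joint): angle (rad) of the jig's aluminium leaf (196 x 170 x 8 mm, 0.55 kg). 0 = flat shut; 1.6 to 1.8 = standing open at the start, stop at 1.9. Its stiff hinge keeps it open past upright; below about 1.2 it falls if let go. Two spring plungers under it meet the panel: left alone it rests 0.02 to 0.05 open, and needs about 5 N of downward push at its pin hole to go flat shut
- leaf_hinge (a point): fixed point on the hinge axis (middle of the hinge, 40 mm above the bench, jig x = +100 mm); the axis runs along the jig's y. It is in the plane of the leaf's underside
- leaf_knob (a point): centre of the black ball knob (25 mm) on an 8 mm stem from the middle of the leaf's free edge: 35 mm beyond that edge, 235 mm from the hinge axis, 4 mm above the leaf's underside plane. It moves with the leaf; leaf shut, it is 44 mm above the bench, 35 mm clear of the end of the base
- leaf_hole (a point): centre of the 14 mm pin hole at the leaf's top face, 175 mm from the hinge axis on the middle line, 60 mm from the ball knob's centre. It moves with the leaf; with the leaf shut it is 48 mm above the bench, straight above base_hole
- base_hole (a point): centre of the mouth of the 14 mm vertical hole in the base's wooden end rail, 40 mm above the bench (jig x = -75 mm, y = 0); the hole is 36 mm deep, 2 mm more than the seated pin reaches; its axes are those of the jig
- pin_handle (a point): locating pin, at the middle of its grip: turned light wooden handle 26 mm in diameter and 54 mm long, from 47 to 101 mm above the tip; this point is on the axis 75 mm above the tip, 28 mm above the brass collar's top. z is the pin's axis, pointing from tip to handle
- pin_tip (a point): tip of the pin's steel shaft: 12 mm diameter, 42 mm long from tip to collar underside, its last 10 mm tapering to a 5 mm nose. Brass collar 32 mm diameter, 42 to 47 mm above the tip. Pin 101 mm in all, 0.09 kg, loose; it starts upright in its block, collar resting on the block's top
- stand: dark wooden block, fixed, 75 x 75 x 48 mm, with the hole where the pin stands (15 mm diameter, 44 mm deep) in the middle of its top. Origin at the centre of its underside
- mug_center (a point): white mug standing on the bench, 82 mm in diameter, 95 mm high, loose; point at its centre. Leave it alone
- finished_center (a point): finished carved panel lying on the bench, 121 x 121 x 14 mm, loose; point at its centre. Leave it alone
- knife_center (a point): carving knife lying on the bench, about 190 mm long, wooden handle 20 x 18 mm, loose; point at the middle of the handle. Leave it alone
Mind the look-alikes: they are no part of the job. Leave any turquoise look-alike of the part that bears pin_handle alone.

How it is judged:
By the outcome, as a careful person would: the job done as asked, in the order asked, and still so for the second after the job is handed in, while the arm keeps its last pose, push and grip.
It also fails if it takes over 64 s, if anything falls off the work surface, if the arm or the gripper's body presses on something with over 40 N, if the wrist force passes 120 N, or if a joint passes its speed limit or range.

## Working session

There is one attempt and no reset: what is moved stays moved. The work goes in short steps, Python scripts to look and compute and a tool call to move; the robot and the scene stay as the last step left them, time stands still between calls to the robot, and variables do not carry over. Pictures are saved under pics/ and viewed, at most 10 in all, crops included, and the job is handed in when it is done.

Besides the shell and the picture viewer there is one more tool, called by a JSON object that holds its "fn" and its "kwargs". send_rows: Moves the arm, as the interface text tells. Its arguments: {"type":"object","properties":{"deltas":{"type":"string"},"claw":{"type":"number"},"force":{"type":"number"}},"required":["deltas"]}

```bash
mkdir -p pics; cat > h.py <<'E'
import numpy as np,cv2
from station import bot
np.set_printoptions(precision=4,suppress=True)
def look(cam,fn=None):
    p=bot.read_camera(cam)
    if fn: cv2.imwrite('pics/'+fn,p['img'][:,:,::-1])
    return p
def lm(p,names):
    for n in names:
        for d in bot.landmark_of(p,n)[:3]: print(n,np.array(d['xyz']),round(d['confidence'],2))
def proj(p,X):
    c=p['camera_from_world']@np.append(X,1); return p['fx']*c[0]/-c[2]+p['cx'],p['fy']*-c[1]/-c[2]+p['cy']
def cloud(p):
    v,u=np.mgrid[0:480,0:640]; d=p['depth']
    c=np.stack([(u-p['cx'])/p['fx']*d,-(v-p['cy'])/p['fy']*d,-d,np.ones_like(d)],-1)
    w=(c@np.linalg.inv(p['camera_from_world']).T)[...,:3]; w[d==0]=np.nan
    return w
E
python3 - <<'E'
from h import *
o=bot.get_obs(); print(o['eef_pos'],o['tool_rot'],o['contact_force'],o['t'])
for c in('scene','top'):
    p=look(c,c+'1.png'); print(c)
    lm(p,['jig','leaf_hinge','leaf_knob','leaf_hole','base_hole','pin_handle','pin_tip','stand','mug_center','finished_center','knife_center'])
    C=np.linalg.inv(p['camera_from_world']); print(C[:3,3],C[:3,2])
E
```

```text
[ 0.2687 -0.6186  0.2383] [-0.0009  0.9791  0.2035 -0.0002] [-0.1923  0.3752  0.2553] 0.0
scene
jig [ 0.5539  0.0369 -0.0028] 0.57
leaf_hinge [0.5544 0.1434 0.0408] 0.65
leaf_knob [0.5641 0.1872 0.2684] 0.7
leaf_hole [0.556  0.177  0.2121] 0.66
base_hole [ 0.5524 -0.0333  0.0411] 0.67
base_hole [ 0.7511 -0.2057  0.0089] 0.43
pin_handle [ 0.4546 -0.3385  0.0736] 0.95
pin_handle [ 0.5577 -0.2503  0.0815] 0.77
pin_tip [ 0.4534 -0.3371 -0.0026] 0.56
pin_tip [ 0.5612 -0.2525 -0.0029] 0.46
pin_tip [ 0.5594 -0.2477  0.0797] 0.37
stand [ 0.5628 -0.2511 -0.0011] 0.55
mug_center [0.6726 0.3617 0.0491] 0.66
finished_center [ 0.7524 -0.2056  0.008 ] 0.93
knife_center [ 0.3431 -0.167   0.005 ] 0.92
[ 1.0414 -0.7083  0.8778] [ 0.4209 -0.6192  0.6629]
top
leaf_hinge [0.5563 0.1432 0.0406] 0.66
leaf_knob [0.5576 0.1854 0.269 ] 0.82
leaf_hole [0.5585 0.1756 0.2105] 0.81
leaf_hole [ 0.3395 -0.1618  0.0069] 0.48
base_hole [ 0.5566 -0.0349  0.0397] 0.69
base_hole [0.556  0.1837 0.269 ] 0.59
pin_handle [ 0.447  -0.3363  0.0762] 0.53
pin_handle [ 0.5609 -0.2492  0.0824] 0.49
pin_tip [ 0.4547 -0.3352 -0.0023] 0.5
stand [ 0.5588 -0.2472 -0.001 ] 0.92
mug_center [0.673  0.3553 0.0492] 0.94
finished_center [ 0.7545 -0.2079  0.0081] 0.9
knife_center [ 0.3415 -0.1611  0.0053] 0.67
[0.4349 0.0289 1.0434] [-0.1077 -0.0004  0.9942]
```

View pics/scene1.png

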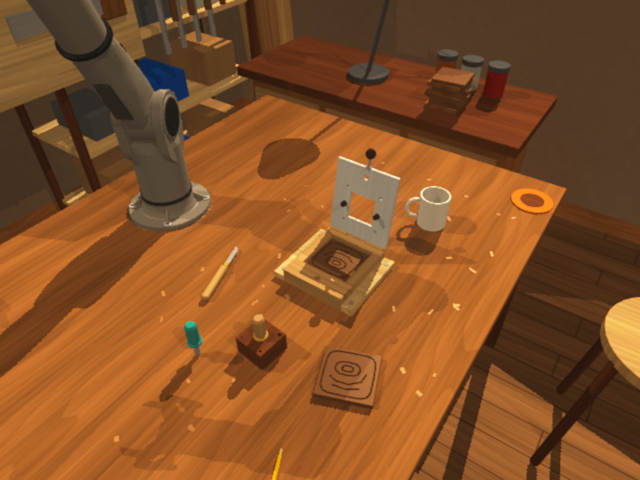

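View pics/top1.png

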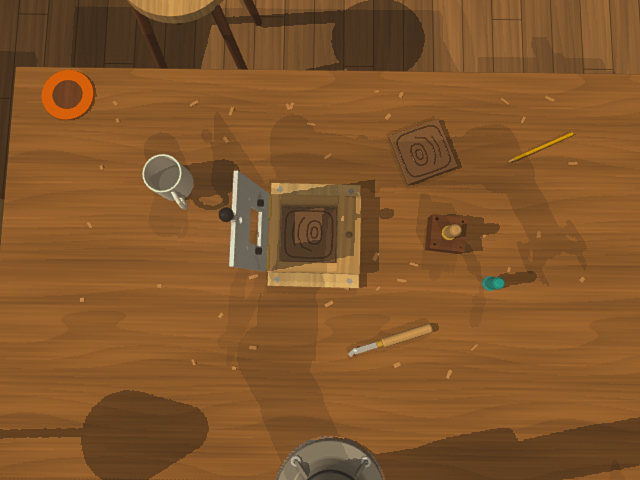

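Scene view: the leaf stands open with its knob at (371,154). The real pin is at (259,325) in the dark block, and the turquoise look-alike is at (193,335). The top view agrees: knob (226,214), pin (453,231), look-alike (493,283). The hinge is on the +y side, so the leaf swings towards -y. I'll refine the key points with depth next.

```bash
python3 - <<'E'
from h import *
from scipy.optimize import least_squares
for c in('scene','top'):
    p=look(c); w=cloud(p); img=p['img'].astype(int); hsv=cv2.cvtColor(p['img'],cv2.COLOR_RGB2HSV)
    # knob sphere fit
    m=(np.linalg.norm(w-[.56,.186,.269],axis=-1)<.02)&(w[...,2]>.258)&(hsv[...,2]<80)
    P=w[m]
    f=least_squares(lambda s:np.linalg.norm(P-s,axis=1)-.0125,P.mean(0),loss='soft_l1',f_scale=.002) if len(P)>5 else None
    print(c,'knob',len(P),f and f.x)
    v,u=np.nonzero(m); print(' px',u.mean(),v.mean(),'proj',proj(p,[.56,.186,.269]))
    # handle cylinder fit (vertical, r=13)
    m=(np.hypot(w[...,0]-.559,w[...,1]+.25)<.03)&(w[...,2]>.058)
    P=w[m];Q=P[P[:,2]<.1]
    f=least_squares(lambda s:np.hypot(Q[:,0]-s[0],Q[:,1]-s[1])-.013,[.559,-.25],loss='soft_l1',f_scale=.002)
    print(' handle',len(Q),f.x,'top z',np.percentile(P[:,2],97),'top c',np.median(P[P[:,2]>.104],0))
    # block top, jig top rails
    m=(np.hypot(w[...,0]-.559,w[...,1]+.25)<.06)&(abs(w[...,2]-.048)<.004); v,u=np.nonzero(m)
    print(' block',cv2.minAreaRect(w[m][:,:2].astype(np.float32)))
    m=(np.hypot(w[...,0]-.555,w[...,1]-.04)<.16)&(abs(w[...,2]-.04)<.005)
    print(' rails',cv2.minAreaRect(w[m][:,:2].astype(np.float32)))
    # leaf plane, z .1-.235
    m=(abs(w[...,0]-.557)<.09)&(abs(w[...,1]-.165)<.04)&(w[...,2]>.08)&(w[...,2]<.23)&(hsv[...,1]<70)
    P=w[m]; cen=np.median(P,0); n=np.linalg.svd(P-cen)[2][2]; print(' leaf',len(P),cen,n)
E
```

```text
scene knob 73 [0.5567 0.1849 0.2714]
 px 370.28767123287673 153.54794520547946 proj (np.float64(371.21330389103616), np.float64(154.13091269305755))
 handle 166 [ 0.5585 -0.2498] top z 0.10807922936203615 top c [ 0.5603 -0.2507  0.1065]
 block ((0.5585553646087646, -0.25099965929985046), (0.07718276232481003, 0.07911667972803116), 84.97000122070312)
 rails ((0.5549876689910889, 0.04008445888757706), (0.20672814548015594, 0.1738167703151703), 89.84605407714844)
 leaf 2342 [0.568  0.1639 0.1748] [ 0.0126  0.984  -0.1778]
top knob 163 [0.5592 0.1875 0.2702]
 px 225.67484662576686 214.26993865030676 proj (np.float64(226.72379650548115), np.float64(214.00773395642724))
 handle 71 [ 0.561  -0.2485] top z 0.10903790299869212 top c [ 0.5608 -0.2476  0.1064]
 block ((0.5608375072479248, -0.2481737732887268), (0.07624731212854385, 0.07509460300207138), 83.95386505126953)
 rails ((0.5574358701705933, 0.0429205447435379), (0.20286020636558533, 0.17073467373847961), 89.07249450683594)
 leaf 1907 [0.5573 0.1665 0.1763] [ 0.0141  0.985  -0.1718]
```

{"fn": "send_rows", "kwargs": {"deltas": "0.036 -0.018 -0.016 -8; 0.072 -0.036 -0.032 -16; 0.108 -0.054 -0.048 -24; 0.144 -0.072 -0.064 -32; 0.18 -0.09 -0.08 -40", "claw": 0.8}}

```text
t: 1.8
eef_pos: [0.399, -0.4635, 0.3202]
tool_rot: [0.0, 0.849, 0.528, -0.0]
contact_force: [-0.4, 0.7, 0.0]
gripper_width: 0.799
grasp_force: 0.0
```

{"fn": "send_rows", "kwargs": {"deltas": "0.046 -0.01 -0.004 -7; 0.092 -0.02 -0.008 -14; 0.138 -0.03 -0.012 -20; 0.184 -0.04 -0.016 -25.4; 0.23 -0.05 -0.02 -25.4"}}

```text
t: 2.3
eef_pos: [0.4563, -0.2349, 0.3398]
tool_rot: [0.0, 0.713, 0.701, -0.0]
contact_force: [1.2, -1.2, 0.3]
gripper_width: 0.802
grasp_force: 0.0
```

{"fn": "send_rows", "kwargs": {"deltas": "0.045 0.01 0 0; 0.09 0.02 0 0; 0.135 0.03 0 0; 0.18 0.04 0 0; 0.22 0.05 0 0"}}

```text
t: 2.8
eef_pos: [0.5105, -0.0154, 0.3397]
tool_rot: [0.0, 0.714, 0.7, 0.0]
contact_force: [0.9, -1.0, -0.3]
gripper_width: 0.805
grasp_force: 0.0
```

{"fn": "send_rows", "kwargs": {"deltas": "0.045 0.01 0 0; 0.09 0.02 0 0; 0.135 0.03 0 0; 0.175 0.04 0 0; 0.203 0.045 0 0"}}

```text
t: 3.3
eef_pos: [0.5595, 0.1876, 0.3394]
tool_rot: [-0.0, 0.713, 0.701, 0.001]
contact_force: [0.5, 0.0, -0.1]
gripper_width: 0.799
grasp_force: 0.0
```

{"fn": "send_rows", "kwargs": {"deltas": "-0.001 -0.001 0.025 0; -0.001 -0.001 0.05 0; -0.001 -0.001 0.07 0; -0.001 -0.001 0.08 0; -0.001 -0.001 0.08 0"}}

```text
t: 3.8
eef_pos: [0.5578, 0.1828, 0.2581]
tool_rot: [-0.001, 0.714, 0.7, -0.001]
contact_force: [0.0, 0.2, 1.1]
gripper_width: 0.799
grasp_force: 0.0
```

{"fn": "send_rows", "kwargs": {"deltas": "0 0 0 0; 0 0 0 0; 0 0 0 0; 0 0 0 0; 0 0 0 0", "claw": 0, "force": 40}}

```text
t: 4.3
eef_pos: [0.5587, 0.1841, 0.2605]
tool_rot: [0.0, 0.714, 0.7, 0.001]
contact_force: [-1.8, 1.2, 5.4]
gripper_width: 0.268
grasp_force: 39.0
```

```bash
python3 - <<'E'
from h import *
p=look('scene','s2.png'); o=bot.get_obs(); print(o['t'],o['eef_pos'],o['gripper_width'],o['grasp_force'],o['contact_force'])
u,v=map(int,proj(p,[.558,.186,.27])); cv2.imwrite('pics/s2c.png',cv2.resize(p['img'][v-80:v+100,u-120:u+120,::-1],None,fx=3,fy=3))
E
```

```text
4.35 [0.5587 0.1842 0.2605] 0.26106440297571754 39.0009731054306 [-1.2294  1.0164  4.8764]
```

View pics/s2c.png

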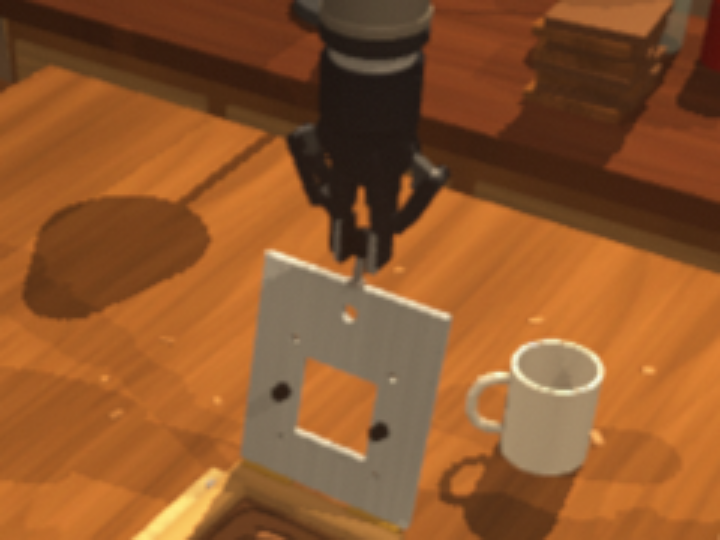

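```bash
python3 - <<'E'
import numpy as np
R=.235;ph=np.linspace(1.763,.047,26)
for k in range(5):
    a=ph[5*k]; print('; '.join(f"{R*(np.cos(a)-np.cos(b)):.4f} 0 {R*(np.sin(a)-np.sin(b)):.4f} 0" for b in ph[5*k+1:5*k+6]))
E
```

```text
-0.0159 0 -0.0025 0; -0.0320 0 -0.0040 0; -0.0481 0 -0.0043 0; -0.0642 0 -0.0035 0; -0.0802 0 -0.0017 0
-0.0159 0 0.0030 0; -0.0315 0 0.0070 0; -0.0468 0 0.0121 0; -0.0617 0 0.0183 0; -0.0761 0 0.0254 0
-0.0139 0 0.0081 0; -0.0273 0 0.0172 0; -0.0399 0 0.0272 0; -0.0519 0 0.0380 0; -0.0631 0 0.0496 0
-0.0104 0 0.0123 0; -0.0199 0 0.0254 0; -0.0285 0 0.0390 0; -0.0361 0 0.0532 0; -0.0428 0 0.0679 0
-0.0056 0 0.0151 0; -0.0102 0 0.0306 0; -0.0137 0 0.0463 0; -0.0161 0 0.0623 0; -0.0174 0 0.0783 0
```

{"fn": "send_rows", "kwargs": {"deltas": "-0.016 0 -0.0025 0; -0.032 0 -0.004 0; -0.048 0 -0.0043 0; -0.064 0 -0.0035 0; -0.080 0 -0.0017 0"}}

```text
t: 4.85
eef_pos: [0.5574, 0.1027, 0.2616]
tool_rot: [0.0, 0.714, 0.7, 0.001]
contact_force: [2.9, 1.0, -0.1]
gripper_width: 0.261
grasp_force: 40.6
```

Forces are low, so I'll continue along the arc.

{"fn": "send_rows", "kwargs": {"deltas": "-0.016 0 0.003 0; -0.0315 0 0.007 0; -0.047 0 0.012 0; -0.0615 0 0.018 0; -0.076 0 0.0255 0"}}

```text
t: 5.35
eef_pos: [0.5563, 0.0257, 0.2352]
tool_rot: [0.001, 0.714, 0.7, 0.001]
contact_force: [6.6, -0.8, 1.0]
gripper_width: 0.264
grasp_force: 41.7
```

{"fn": "send_rows", "kwargs": {"deltas": "-0.014 0 0.008 0; -0.0275 0 0.017 0; -0.04 0 0.027 0; -0.052 0 0.038 0; -0.063 0 0.0495 0"}}

```text
t: 5.85
eef_pos: [0.5554, -0.0374, 0.1855]
tool_rot: [0.001, 0.714, 0.7, 0.001]
contact_force: [9.0, -1.0, 0.2]
gripper_width: 0.267
grasp_force: 42.5
```

```bash
python3 - <<'E'
from h import *
p=look('scene'); o=bot.get_obs(); print(o['t'],o['eef_pos'],o['gripper_width'],o['grasp_force'],o['contact_force'],o['torque'])
lm(p,['leaf_knob','leaf_hole'])
E
```

```text
5.9 [ 0.5553 -0.0392  0.1836] 0.262028122800405 42.42865562438965 [10.9087 -1.4606 -3.1763] [-0.0194 -2.2555 -0.0202]
leaf_knob [ 0.7494 -0.2075  0.0075] 0.71
leaf_knob [ 0.5585 -0.0302  0.1991] 0.7
leaf_hole [0.5564 0.0098 0.1633] 0.6
```

{"fn": "send_rows", "kwargs": {"deltas": "-0.0105 0.001 0.0125 0; -0.02 0.002 0.0255 0; -0.0285 0.003 0.039 0; -0.036 0.003 0.053 0; -0.043 0.004 0.068 0"}}

```text
t: 6.5
eef_pos: [0.5549, -0.0798, 0.1156]
tool_rot: [-0.002, 0.714, 0.7, -0.002]
contact_force: [-4.5, -2.0, 0.2]
gripper_width: 0.267
grasp_force: 43.2
```

{"fn": "send_rows", "kwargs": {"deltas": "-0.0055 0 0.015 0; -0.01 0 0.0305 0; -0.0135 0 0.046 0; -0.016 0 0.062 0; -0.017 0 0.072 0"}}

```text
t: 7.0
eef_pos: [0.5547, -0.0957, 0.0434]
tool_rot: [-0.002, 0.714, 0.7, -0.001]
contact_force: [-6.0, -0.2, -1.7]
gripper_width: 0.266
grasp_force: 43.2
```

{"fn": "send_rows", "kwargs": {"deltas": "0 0 0.002 0; 0 0 0.004 0; 0 0 0.006 0; 0 0 0.006 0; 0 0 0.006 0"}}

```text
t: 7.5
eef_pos: [0.5547, -0.0959, 0.0392]
tool_rot: [-0.001, 0.714, 0.7, -0.002]
contact_force: [-7.5, -2.3, -1.2]
gripper_width: 0.262
grasp_force: 43.2
```

```bash
python3 - <<'E'
from h import *
p=look('scene','s3.png'); o=bot.get_obs(); print(o['t'],o['eef_pos'],o['gripper_width'],o['grasp_force'],o['contact_force'],o['torque'])
lm(p,['leaf_knob','leaf_hole'])
w=cloud(p);m=(abs(w[...,0]-.555)<.09)&(w[...,1]<.13)&(w[...,1]>-.05)&(w[...,2]>.045)&(w[...,2]<.07)
P=w[m]; print(len(P)); A=np.c_[P[:,:2],np.ones(len(P))]; print(np.linalg.lstsq(A,P[:,2],rcond=None)[0])
E
```

```text
7.55 [ 0.5547 -0.0959  0.0392] 0.2653040177582083 43.23791742324829 [-6.5356 -2.2582  0.1155] [-0.2062  1.5272  0.0354]
leaf_knob [ 0.5584 -0.0896  0.0499] 0.85
leaf_hole [ 0.55   -0.0385  0.0565] 0.91
leaf_hole [ 0.5592 -0.2475  0.0776] 0.22
2132
[-0.0019 -0.0379  0.0554]
```

View pics/s3.png

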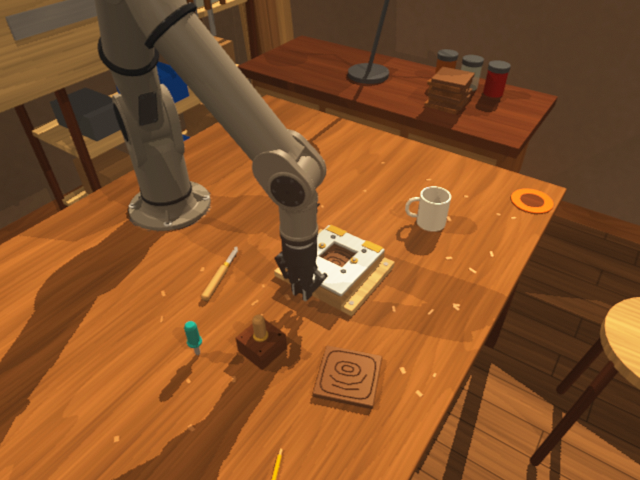

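The leaf is nearly shut at about 0.04 rad. I'll ease it a little lower, then release.

{"fn": "send_rows", "kwargs": {"deltas": "0 0 0.002 0; 0 0 0.003 0; 0 0 0.003 0; 0 0 0.003 0"}}

```text
t: 8.05
eef_pos: [0.5547, -0.0961, 0.0363]
tool_rot: [-0.001, 0.714, 0.7, -0.002]
contact_force: [-8.1, -2.2, -1.0]
gripper_width: 0.267
grasp_force: 43.4
```

{"fn": "send_rows", "kwargs": {"deltas": "0 0 0 0; 0 0 0 0; 0 0 0 0; 0 0 0 0", "claw": 0.8}}

```text
t: 8.45
eef_pos: [0.5579, -0.0954, 0.0375]
tool_rot: [0.001, 0.714, 0.7, 0.001]
contact_force: [0.1, 0.3, 0.7]
gripper_width: 0.797
grasp_force: 0.0
```

{"fn": "send_rows", "kwargs": {"deltas": "-0.002 0 -0.03 0; -0.005 0 -0.065 0; -0.02 0 -0.1 0; -0.05 0 -0.12 0; -0.08 0 -0.12 0"}}

```text
t: 8.95
eef_pos: [0.5581, -0.1762, 0.1611]
tool_rot: [0.003, 0.713, 0.701, 0.002]
contact_force: [0.3, -0.3, 0.2]
gripper_width: 0.803
grasp_force: 0.0
```

```bash
python3 - <<'E'
from h import *
for c in('scene','top'):
    p=look(c,c+'4.png'); o=bot.get_obs(); print(o['t'],o['eef_pos'],o['tool_rot'],o['contact_force'])
    lm(p,['leaf_knob','leaf_hole','pin_handle','stand'])
    w=cloud(p);m=(abs(w[...,0]-.555)<.08)&(w[...,1]<.13)&(w[...,1]>-.05)&(w[...,2]>.045)&(w[...,2]<.07)
    P=w[m]; A=np.c_[P[:,:2],np.ones(len(P))]; print(np.linalg.lstsq(A,P[:,2],rcond=None)[0])
    u,v=map(int,proj(p,[.555,-.034,.05])); cv2.imwrite('pics/hole_'+c+'.png',cv2.resize(p['img'][v-50:v+50,u-60:u+60,::-1],None,fx=5,fy=5,interpolation=cv2.INTER_CUBIC)); print(u,v,proj(p,[.555,-.034,.0535]))
E
python3 -c "
import cv2,numpy as np
cv2.imwrite('pics/holes.png',cv2.resize(np.hstack([cv2.imread('pics/hole_%s.png'%c) for c in('scene','top')]),(800,333)))"
```

```text
9.0 [ 0.5563 -0.1836  0.1591] [ 0.0033  0.7161  0.698  -0.0003] [-0.3278 -5.0297 -0.5694]
leaf_knob [ 0.5587 -0.0915  0.0506] 0.84
leaf_knob [0.5535 0.1425 0.039 ] 0.61
leaf_knob [ 0.5603 -0.2454  0.0788] 0.31
leaf_hole [ 0.5537 -0.0381  0.0557] 0.66
pin_handle [ 0.4547 -0.3383  0.0725] 0.61
pin_handle [ 0.5526 -0.0394  0.0516] 0.6
stand [ 0.5611 -0.2492 -0.0002] 0.7
[ 0.0012 -0.0256  0.0522]
317 273 (np.float64(317.18126234532104), np.float64(272.75787213986297))
9.25 [ 0.5555 -0.1742  0.1568] [-0.0003  0.7134  0.7007  0.0003] [ 0.718   1.1771 -0.7087]
leaf_knob [ 0.5532 -0.0943  0.0513] 0.57
leaf_hole [ 0.5567 -0.0376  0.055 ] 0.57
stand [ 0.5602 -0.2483 -0.0025] 0.68
[-0.0007 -0.0282  0.0529]
349 234 (np.float64(349.11511936984243), np.float64(233.8448688144125))
```

View pics/holes.png

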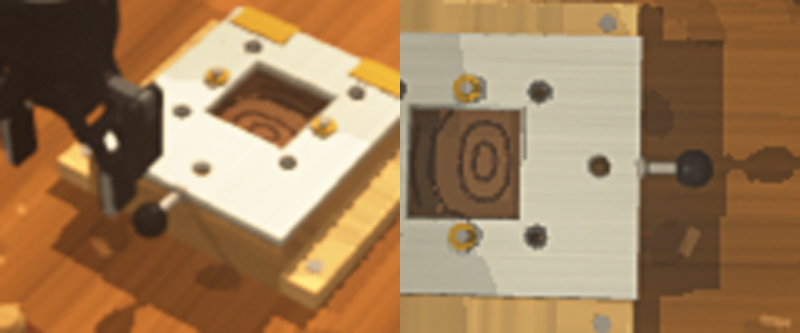

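{"fn": "send_rows", "kwargs": {"deltas": "-0.035 0.002 0 0; -0.073 0.004 0 0; -0.073 0.004 0 0; -0.073 0.004 0 0; -0.073 0.004 0 0"}}

```text
t: 9.95
eef_pos: [0.5582, -0.2471, 0.1569]
tool_rot: [-0.0, 0.713, 0.701, 0.0]
contact_force: [0.5, 0.4, 0.3]
gripper_width: 0.799
grasp_force: 0.0
```

```bash
python3 - <<'E'
from h import *
for i in range(2):
    p=look('scene','s5.png'); o=bot.get_obs(); print(o['t'],o['eef_pos'],o['tool_rot'],o['contact_force'])
u,v=map(int,proj(p,[.56,-.249,.1])); cv2.imwrite('pics/s5c.png',cv2.resize(p['img'][v-80:v+80,u-100:u+100,::-1],None,fx=3,fy=3))
E
```

```text
10.0 [ 0.5582 -0.2469  0.157 ] [-0.0003  0.7132  0.701   0.0003] [ 0.8706  0.6965 -0.4503]
10.05 [ 0.5583 -0.247   0.1571] [-0.0002  0.7131  0.701   0.0003] [0.0299 0.182  1.21  ]
```

View pics/s5c.png

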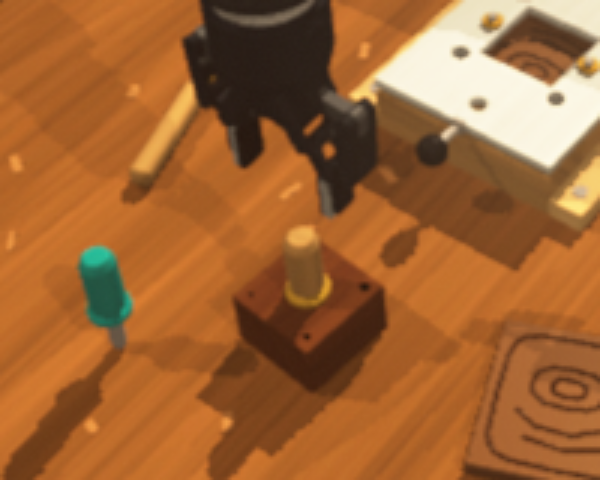

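{"fn": "send_rows", "kwargs": {"deltas": "-0.002 0.0015 0.025 0; -0.002 0.0015 0.05 0; -0.002 0.0015 0.072 0; -0.002 0.0015 0.086 0; -0.002 0.0015 0.086 0"}}

```text
t: 10.55
eef_pos: [0.5583, -0.2495, 0.0692]
tool_rot: [-0.002, 0.714, 0.701, -0.001]
contact_force: [-0.6, -0.2, -0.9]
gripper_width: 0.8
grasp_force: 0.0
```

{"fn": "send_rows", "kwargs": {"deltas": "0 0 0 0; 0 0 0 0; 0 0 0 0; 0 0 0 0; 0 0 0 0", "claw": 0, "force": 70}}

```text
t: 11.05
eef_pos: [0.5604, -0.251, 0.0725]
tool_rot: [0.001, 0.714, 0.7, 0.0]
contact_force: [0.0, 0.6, 7.1]
gripper_width: 0.287
grasp_force: 68.6
```

{"fn": "send_rows", "kwargs": {"deltas": "0 0 -0.015 0; 0 0 -0.035 0; 0 0 -0.06 0; 0 0 -0.08 0; 0 0 -0.08 0"}}

```text
t: 11.55
eef_pos: [0.5613, -0.2513, 0.1549]
tool_rot: [0.003, 0.714, 0.7, 0.001]
contact_force: [0.4, -0.1, -1.3]
gripper_width: 0.286
grasp_force: 69.4
```

{"fn": "send_rows", "kwargs": {"deltas": "0.04 -0.001 0 0; 0.085 -0.002 0 0; 0.13 -0.003 0 0; 0.175 -0.004 0 0; 0.205 -0.005 0 0"}}

```text
t: 12.05
eef_pos: [0.5575, -0.0419, 0.1508]
tool_rot: [-0.001, 0.713, 0.701, 0.0]
contact_force: [0.1, 1.0, -0.8]
gripper_width: 0.287
grasp_force: 69.4
```

{"fn": "send_rows", "kwargs": {"deltas": "0.009 -0.003 0.005 0; 0.009 -0.003 0.01 0; 0.009 -0.003 0.01 0; 0.009 -0.003 0.01 0"}}

```text
t: 12.45
eef_pos: [0.5553, -0.039, 0.1405]
tool_rot: [-0.0, 0.715, 0.699, -0.001]
contact_force: [0.1, -0.5, -0.5]
gripper_width: 0.289
grasp_force: 69.4
```

```bash
python3 - <<'E'
from h import *
ims=[]
for c in('scene','top'):
    p=look(c,c+'6.png'); o=bot.get_obs(); print(o['t'],o['eef_pos'],o['tool_rot'],o['contact_force'],o['gripper_width'])
    lm(p,['leaf_hole','pin_handle','pin_tip'])
    e=o['eef_pos']
    for n,X in dict(hole=[.555,-.034,.0527],tip=[e[0],e[1],e[2]-.064],coll=[e[0],e[1],e[2]-.02]).items(): print(n,np.array(proj(p,X)))
    u,v=map(int,proj(p,[.555,-.034,.08])); print('crop',u-50,v-50)
    ims.append(cv2.resize(p['img'][v-50:v+50,u-50:u+50,::-1],None,fx=4,fy=4,interpolation=cv2.INTER_CUBIC))
cv2.imwrite('pics/h6.png',np.hstack(ims))
E
```

```text
12.5 [ 0.5556 -0.0388  0.1407] [ 0.0001  0.715   0.6991 -0.0004] [-1.2083 -0.0572 -1.249 ] 0.2869423901951468
leaf_hole [ 0.5537 -0.0336  0.0558] 0.94
pin_handle [ 0.4527 -0.3375  0.0756] 0.96
pin_handle [ 0.551  -0.0328  0.1475] 0.7
pin_handle [ 0.5496 -0.0314  0.0389] 0.56
pin_tip [ 0.4534 -0.3382 -0.0011] 0.72
pin_tip [ 0.5566 -0.0377  0.0775] 0.51
hole [317.1859 272.9972]
tip [316.0729 266.9828]
coll [315.7786 253.1012]
crop 267 214
12.7 [ 0.5557 -0.0375  0.1411] [0.0002 0.7144 0.6997 0.    ] [-0.3925 -0.2178 -0.483 ] 0.2871463090906633
leaf_hole [ 0.5525 -0.0338  0.054 ] 0.89
leaf_hole [ 0.5577  0.0421 -0.0041] 0.4
leaf_hole [ 0.756  -0.206   0.0084] 0.25
pin_handle [ 0.4497 -0.3345  0.0755] 0.69
pin_tip [ 0.456  -0.3377 -0.0026] 0.78
hole [349.0912 233.8895]
tip [351.4901 232.1624]
coll [353.0146 229.4483]
crop 299 182
```

View pics/h6.png

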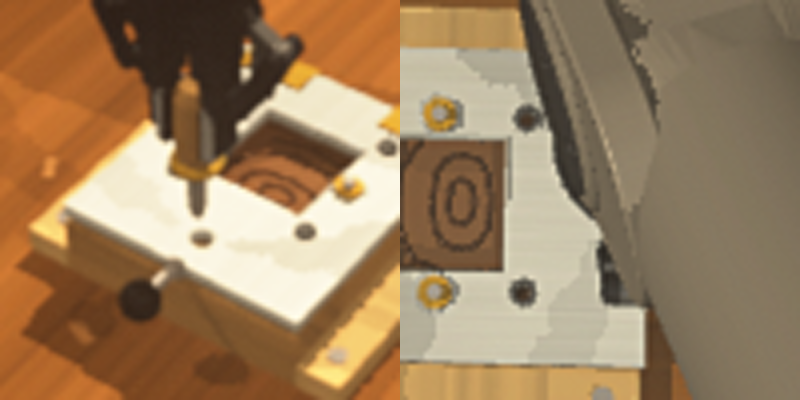

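{"fn": "send_rows", "kwargs": {"deltas": "0.004 -0.0005 0.006 0; 0.004 -0.0005 0.012 0; 0.004 -0.0005 0.012 0; 0.004 -0.0005 0.012 0"}}

```text
t: 13.25
eef_pos: [0.5549, -0.0325, 0.1286]
tool_rot: [-0.0, 0.714, 0.7, -0.0]
contact_force: [0.1, -0.2, -0.9]
gripper_width: 0.287
grasp_force: 69.4
```

```bash
python3 - <<'E'
from h import *
from scipy.optimize import least_squares
E=[];F={'shaft':[],'coll':[],'hand':[]};hole=[]
for i in range(4):
    p=look('scene','s7.png'); o=bot.get_obs(); e=o['eef_pos'];E.append(e); w=cloud(p); b=e[2]-.064
    for n,lo,hi,r in(('shaft',.012,.036,.006),('coll',.0425,.0465,.016),('hand',.049,.095,.013)):
        hsv=cv2.cvtColor(p['img'],cv2.COLOR_RGB2HSV)
        m=(np.hypot(w[...,0]-e[0],w[...,1]-e[1])<r+.008)&(w[...,2]>b+lo)&(w[...,2]<b+hi)
        if n=='hand': m&=(hsv[...,1]>90)&(hsv[...,2]>70)
        P=w[m]
        if len(P)<6: continue
        f=least_squares(lambda s:np.hypot(P[:,0]-s[0],P[:,1]-s[1])-r,e[:2],loss='soft_l1',f_scale=.001); F[n].append([*f.x,len(P)])
print('eef',np.mean(E,0),o['tool_rot'],o['contact_force'],o['t'])
for n in F: print(n,np.mean(F[n],0),np.std(F[n],0))
e=np.mean(E,0)
for n,X in dict(hole=[.555,-.034,.0527],tip=[e[0],e[1],e[2]-.064],coll=[e[0],e[1],e[2]-.02],top=[e[0],e[1],e[2]+.037]).items(): print(n,np.array(proj(p,X)))
cv2.imwrite('pics/h7.png',cv2.resize(p['img'][222:290,275:360,::-1],None,fx=8,fy=8,interpolation=cv2.INTER_CUBIC))
E
```

```text
eef [ 0.5552 -0.0326  0.129 ] [0.0001 0.714  0.7001 0.0001] [-0.2846 -0.3119 -1.0033] 13.45
shaft [ 0.5536 -0.032  28.25  ] [0.0004 0.0005 1.299 ]
coll [ 0.5532 -0.0299 31.5   ] [0.0003 0.0002 4.272 ]
hand [  0.5545  -0.0317 120.25  ] [0.0004 0.0001 1.299 ]
hole [317.1859 272.9972]
tip [317.5335 268.9865]
coll [317.2798 255.2993]
top [316.9311 236.4839]
```

View pics/h7.png

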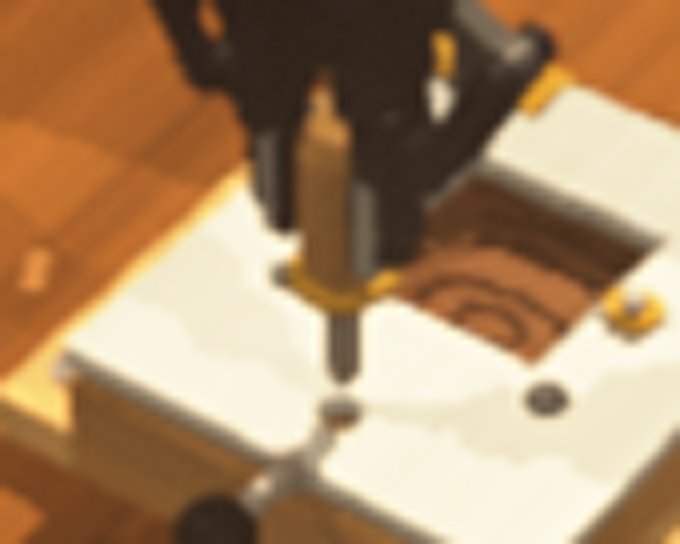

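Tip (317.9,269.9) sits directly above the hole (317.6,273.4), within about 1.5 mm of the model. I'll nudge and start inserting.

{"fn": "send_rows", "kwargs": {"deltas": "-0.0015 0 0.004 0; -0.0015 0 0.009 0; -0.0015 0 0.014 0; -0.0015 0 0.019 0; -0.0015 0 0.019 0"}}

```text
t: 13.95
eef_pos: [0.5549, -0.0345, 0.1092]
tool_rot: [-0.0, 0.714, 0.7, -0.0]
contact_force: [-0.0, -1.3, -1.5]
gripper_width: 0.282
grasp_force: 69.3
```

{"fn": "send_rows", "kwargs": {"deltas": "0 0 0.003 0; 0 0 0.006 0; 0 0 0.009 0; 0 0 0.009 0"}}

```text
t: 14.35
eef_pos: [0.5552, -0.0346, 0.1007]
tool_rot: [0.0, 0.714, 0.7, -0.0]
contact_force: [0.5, -1.9, -1.4]
gripper_width: 0.29
grasp_force: 69.4
```

{"fn": "send_rows", "kwargs": {"deltas": "0 0 0.004 0; 0 0 0.008 0; 0 0 0.012 0; 0 0 0.015 0; 0 0 0.015 0"}}

```text
t: 14.85
eef_pos: [0.5551, -0.0346, 0.0855]
tool_rot: [0.0, 0.714, 0.7, -0.0]
contact_force: [2.1, -4.6, -3.4]
gripper_width: 0.287
grasp_force: 69.1
```

{"fn": "send_rows", "kwargs": {"deltas": "0 0 0.003 0; 0 0 0.006 0; 0 0 0.009 0; 0 0 0.009 0"}}

```text
t: 15.25
eef_pos: [0.5552, -0.0346, 0.0767]
tool_rot: [0.0, 0.714, 0.7, -0.0]
contact_force: [1.9, -5.4, -2.0]
gripper_width: 0.285
grasp_force: 69.3
```

{"fn": "send_rows", "kwargs": {"deltas": "-0.001 0 0.002 0; -0.001 0 0.004 0; -0.001 0 0.006 0; -0.001 0 0.006 0"}}

```text
t: 15.65
eef_pos: [0.5553, -0.035, 0.0724]
tool_rot: [0.0, 0.714, 0.7, -0.0]
contact_force: [-4.5, -3.2, 17.1]
gripper_width: 0.288
grasp_force: 71.3
```

```bash
cat > m.py <<'E'
from h import *
p=look('scene'); o=bot.get_obs(); print(o['t'],o['eef_pos'],o['contact_force'],o['torque'],o['gripper_width'],o['grasp_force'])
w=cloud(p);m=(abs(w[...,0]-.555)<.08)&(w[...,1]<.13)&(w[...,1]>-.05)&(w[...,2]>.042)&(w[...,2]<.06)
P=w[m]
for _ in range(3):
    A=np.c_[P[:,:2],np.ones(len(P))]; s=np.linalg.lstsq(A,P[:,2],rcond=None)[0]; P=P[abs(A@s-P[:,2])<.003]
print('leaf fit',s)
cv2.imwrite('pics/h8.png',cv2.resize(p['img'][222:290,275:360,::-1],None,fx=8,fy=8,interpolation=cv2.INTER_CUBIC))
E
python3 m.py
```

```text
15.7 [ 0.5553 -0.035   0.0723] [-4.7967 -3.8587 16.8572] [-0.8634  1.0127 -0.0022] 0.2859398044049416 71.26718281768262
leaf fit [-0.0005  0.0044  0.0487]
```

{"fn": "send_rows", "kwargs": {"deltas": "0 0 0.001 0; 0 0 0.002 0; 0 0 0.002 0; 0 0 0.002 0; 0 0 0.002 0"}}

```text
t: 16.2
eef_pos: [0.5554, -0.035, 0.0722]
tool_rot: [0.001, 0.714, 0.7, -0.0]
contact_force: [-10.7, -5.1, 34.5]
gripper_width: 0.283
grasp_force: 73.4
```

```bash
python3 m.py
```

```text
16.25 [ 0.5554 -0.035   0.0722] [-10.8936  -3.7535  35.7212] [-0.9068  2.4796  0.0171] 0.28329349144338395 73.39007951784879
leaf fit [-0.0009  0.0039  0.0489]
```

View pics/h8.png

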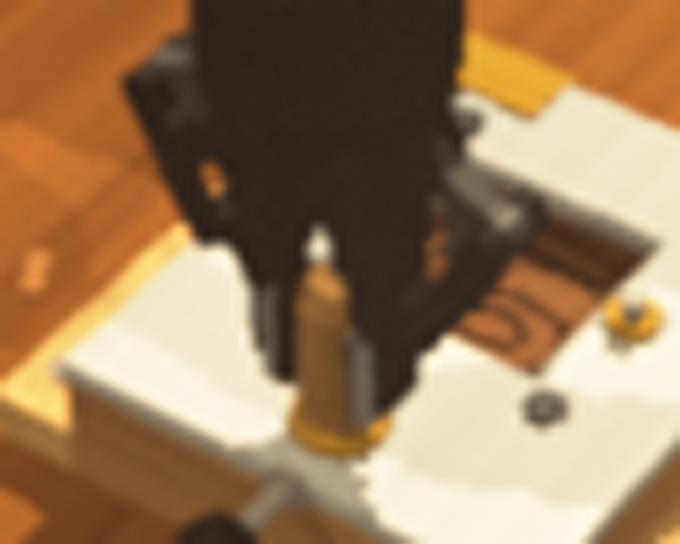

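The collar sits on the leaf and the leaf is flat; extra push gave no further travel. I'll ease to a moderate push and hold.

{"fn": "send_rows", "kwargs": {"deltas": "0 -0.0005 -0.0005 0; 0 -0.001 -0.001 0; 0 -0.001 -0.001 0; 0 -0.001 -0.001 0; 0 -0.001 -0.001 0"}}

```text
t: 16.75
eef_pos: [0.5553, -0.0351, 0.0723]
tool_rot: [0.001, 0.714, 0.7, 0.001]
contact_force: [-4.5, -4.8, 23.1]
gripper_width: 0.287
grasp_force: 71.9
```

```bash
python3 m.py; python3 - <<'E'
from h import *
p=look('scene'); lm(p,['mug_center','finished_center','knife_center'])
o=bot.get_obs(); print(o['eef_pos'],o['contact_force'],o['grasp_force'])
E
```

```text
16.8 [ 0.5553 -0.035   0.0723] [-4.876  -4.2087 22.8096] [-0.9658  1.1697  0.0178] 0.2840764449797258 71.85894025024027
leaf fit [0.0011 0.0036 0.0477]
mug_center [0.6713 0.3615 0.0493] 0.78
finished_center [ 0.7508 -0.2058  0.0065] 0.76
knife_center [ 0.3399 -0.1688  0.0088] 0.59
[ 0.5553 -0.035   0.0723] [-4.644  -5.6062 22.2373] 71.85902598313987
```

```bash
python3 -c "
from station import bot
print(bot.hand_in())"
```

```text
the job is handed in; nothing more can be done
None
```

The leaf was lowered by its knob without dropping. The pin is seated through it into the base with its collar on the leaf. I handed the job in at about 17 s with the pin still gripped and pressed down at about 22 N. The mug, knife and finished panel read where they started.

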